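# Bolt the parts chest through its slotted guard disc

## Robot

A 7-joint arm with a two-finger parallel gripper is mounted at the origin on the work surface. World frame = base frame: x ahead of the robot, y to its left, z up, the work surface at z = 0. Lengths are in m, angles in rad, forces in N, time in s.
With the tool pointing down it reaches from about 0.4 to 0.875 m from the base axis. Payload 19.3 kg.
Tool frame: the origin (TCP) lies on the front face of the gripper's body, between the roots of the fingers; the fingertips stand 73 mm ahead of it and the grasp point (between the pads) lies 54 mm ahead of it; z points along the fingers, y is the direction in which the jaws open and shut (so a half turn about z gives the same grasp; the last joint's range is limited). The gripper opens to 85 mm and grips with 20 to 120 N. Pads are 22 mm wide; open, the fingers measure 114 mm over their backs; the gripper's body (76 mm by 85 mm) begins 54 mm behind the grasp point. The pads swing forward as they close: fully open they stand 13 mm farther back than shut.
Start: joints at [-1.332, 0.521, -0.036, 1.599, 0.021, 1.021, -0.113], TCP at [0.19, 0.595, 0.304] pointing down, gripper open.
Joint ranges: [-2.91, 2.91], [-0.3, 2.13], [-1.5, 1.42], [0.17, 2.43], [-1.26, 4.41], [0.16, 1.93], [-2.52, 2.52]. Speed limits (rad/s): [1.89, 1.89, 2.39, 2.39, 3.01, 3.01, 3.01].

## Interface

Orientations are given as [roll, pitch, yaw] about the fixed x, y, z axes, in that order (R = Rz(yaw) Ry(pitch) Rx(roll)).
In Python, from workcell import bot gives the robot as it stands.
- The arm moves only by the shell command python3 -m crank 'ROWS' [OPENING] [FORCE]. ROWS is a JSON object of lists of equal length, an entry for each row: "travel": the shift along the world's x, y, z in cm, a list of three; "rot": the turn, a rotation vector about the world's x, y, z in degrees, a list of three. A call has 1 to 8 rows; each row is the pose to reach, as a shift and turn from the pose commanded when the call began; what a row does not reach only later rows make up. A row lasts 1/10 s, in which the tool goes at most 50 mm and 8.59 degrees, less where a joint would pass 70% of its speed; a pose out of reach is approached as far as the arm can. A call with a gripper value outside its range is refused whole. OPENING is the opening, from -1 (shut) to 1 (fully open), so that 0 is half open, set as the call begins (- or left out, the last holds). The fingers move at their own pace and stop on an object; FORCE is the grip in N (left out, the last holds). Time passes only in rows, so rows that repeat a pose let the fingers close. It gives the time, the measured TCP pose, the force and the opening at its end, in the units of the state.
- bot.observe(): the state, without advancing time (a new reading comes with each control period).
- bot.grab_frame(name): name is "scene" or "side" or "wrist"; returns the picture (384x512x3 uint8, red, green, blue); there is no depth.
- bot.camera_model(name): a dict with "fx", "fy", "cx", "cy" (pixels), "R" (3x3) and "t" (3): a world point X has camera coordinates R X + t. Camera axes: x right, y down, z forward; pixel columns grow to the right and rows downward; lengths in m; the calibration is good to about 2 mm. A picture is of the moment at which its call begins: read the wrist's pose just before it. camera_model takes no time and is no camera call; for the wrist camera it gives the pose at the moment of the call.
- bot.job_done(): hands the job in, once; it reports no verdict.
Trained networks look in the newest picture that a camera, given by its name, has taken for a name from the list of things; names that differ only in an ending like _2 or _b are one class to them, and where a whole thing is asked for, a point or a joint stands for the part that bears it (a point fixed in the world has none). Each returns a list of dicts, best first, with "conf" (0 to 1); they miss things now and then, are a little off and sometimes report something else, mostly with a low value. They report only what shows in the picture. A call takes as long as a camera call. They do not tell look-alikes from the thing itself.
- bot.silhouettes(camera, thing): "pixels" (384x512 bool, what is visible of it) and "box" ([centre column, centre row, width, height] in pixels, round what is visible of it).
The state is a dict: "clock": time; "qpos": joint angles; "qd": joint speeds; "joint_efforts": joint torques, N m; "position": TCP position; "tool_rot": TCP orientation; "force": force on the tool from outside, world axes, zero at the start; "moment": the same for the moment, N m; "grip_width": finger opening in m.
Only numpy, scipy, OpenCV 4.12 (cv2) and the standard library are available. Lean on these libraries where they do the work, as an engineer would, in place of code of your own. Each camera call takes 0.05 s, during which the arm holds its last target.

## Task

Bolt the parts chest shut: with a fingertip on its upright pin, turn the brass slotted disc on the chest top until the slot lines up with the steel locking bar, then push the bar by its upright tab through the slot and the keeper beyond, fully home until the tab meets the guide. Only push, never lift the bar, leave every other object where it stands, and finish clear of everything.

Things in the scene. Friction and masses are not known exactly. Their poses are not given: they have to be found in the camera images.
- chest: Fixed wooden parts chest, 190 mm deep (x), 300 mm wide (y), 75 mm high, level top. Origin: centre of its underside; x towards its hinged back, y the way the bar is pushed (from guide to disc to keeper), z up. Guide, disc, keeper and bar all lie on its top on the line x = -35 mm. Small loose objects up to 35 mm high stand on the back of the top (x above 25 mm).
- guide (a point): Middle of the guide's rear end on the chest top (chest y = -20 mm), which stops the bar's tab; axes as the chest's. The guide is a brass bridge over the bar, 42 mm long, 28 mm wide, 15 mm high, with a 12 mm wide passage and flat feet 3 mm high reaching 26 mm each side of the line.
- disc (a joint): Angle of the brass disc about its upright axis, rad, counter-clockwise from above. A 14 mm slot with flared mouths cuts right across it. The slot is in line with the bar at 0 and at pi (3.14): either will do. Its pin is at the chest's +x side at 0, +y side (keeper) at pi/2, -x side at pi. Turns from -0.5 to 3.64 against light friction (1.2 N at the pin) and stays where left.
- disc_axis (a point): Centre of the disc at the chest's top surface; axes as the chest's. The disc is 64 mm across and 16 mm thick; chest y = 75 mm.
- disc_pin (a point): Centre of the top of the disc's upright finger pin: 9 mm across, 25 mm from the disc's axis, rising 28 mm above the disc, top 44 mm above the chest top. Its x axis points outward from the disc's axis, square to the slot; its y axis runs along the slot.
- keeper (a point): Middle of the keeper's passage, 5 mm above the chest top, 42 mm beyond the disc centre; axes as the chest's. A brass bridge like the guide, 12 mm long, 15 mm high, passage 15 mm wide.
- bar: Loose steel locking bar, 10 x 10 mm section, 153 mm long, about 130 g, lying on the chest top in the guide; 1 to 2 N slides it. Origin: under the tip of its tapered nose; y points from tail to nose, the way it is pushed. At the start the nose is 3 to 13 mm short of the disc; fully home its upright tab meets the guide and the nose tip is at chest y = 125 mm, 2 mm out of the keeper.
- bar_nose (a point): Tip of the bar's nose, 5 mm above its underside; axes as the bar's.
- bar_tab (a point): Middle of the rear face of the bar's upright tab, where it is pushed, 25 mm above the chest top and 151 mm behind the nose tip. The tab is 24 mm wide across the bar, 6 mm thick, from 10 to 40 mm above the chest top; axes as the bar's. The bar's tail sticks out 2 mm behind it.
- parts_cup: White ceramic parts cup, 52 mm across, 34 mm high, loose on the chest top; to be left alone. Origin: centre of its underside.
- advance_lever: Chrome film advance lever lying loose on the chest top: hub 24 mm across, 9 mm high, arm reaching about 50 mm from the hub's centre; to be left alone. Origin: under the hub.
- prism_housing: Black enamel prism housing, 48 x 38 x 34 mm, loose on the chest top; to be left alone. Origin: centre of its underside.
- helicoid: Green anodised focusing helicoid, a ring 66 mm across, 30 mm high, on the desk; to be left alone. Origin: centre of its underside.
- loupe: Black loupe, 44 mm across, 40 mm high, on the desk; to be left alone. Origin: centre of its underside.
- screw_jar: Glass screw jar, 44 mm across, 50 mm high, on the desk; to be left alone. Origin: centre of its underside.
- screwdriver: Screwdriver lying on the desk, about 160 mm long; to be left alone. Origin: centre of its underside.
Not all that is in view belongs to the job. Of the things like the bar, leave any that is orange; of the rest the smaller one is meant.

How it is judged:
By the outcome, as a careful person would: the job done as asked, in the order asked, and still so for the second after the job is handed in, with the robot touching nothing.
It also fails if it takes over 51 s, if anything falls off the work surface, if the arm or the gripper's body presses on something with over 40 N, if the wrist force passes 120 N, or if a joint passes its speed limit or range.

## Working session

There is one attempt and no reset: what is moved stays moved. The work goes in short steps, Python scripts to look and compute and a shell command to move; the robot and the scene stay as the last step left them, time stands still between calls to the robot, and variables do not carry over. Pictures are saved under pics/ and viewed, and the job is handed in when it is done.

```bash
ls; mkdir -p pics; python3 - <<'E'
from workcell import bot
import cv2
s=bot.observe();print(s)
for n in("scene","side","wrist"):
    print(n,bot.camera_model(n))
    cv2.imwrite(f"pics/{n}0.png",bot.grab_frame(n)[:,:,::-1])
E
```

```text
pics
{'clock': 0.0, 'qpos': array([-1.33223025,  0.52201614, -0.0363026 ,  1.60000698,  0.02120348,
        1.02108787, -0.11280393]), 'qd': array([ 0.00039866,  0.00040773, -0.00120472, -0.00118531, -0.00064534,
       -0.00089252,  0.0007795 ]), 'joint_efforts': array([-1.45026865e-03, -9.27120996e+01,  1.97910190e+00, -3.69955659e+01,
        1.77356147e-02,  8.07103846e-03,  6.23638766e-05]), 'position': array([0.18989316, 0.59518767, 0.30332501]), 'tool_rot': array([-3.14046339e+00,  9.59745283e-05,  2.83279303e+00]), 'force': array([-0.86589009,  0.48803641,  0.17265616]), 'moment': array([-0.01711411,  0.04658134,  0.01297923]), 'grip_width': 0.08532064756768275}
scene {'fx': 419.81892219114536, 'fy': 419.81892219114536, 'cx': 251.71445301559726, 'cy': 193.7821103205863, 'R': array([[ 0.71603724,  0.69797523, -0.01101106],
       [ 0.53579717, -0.55963644, -0.63224081],
       [-0.44745062,  0.44680827, -0.77469369]]), 't': array([-0.37266671, -0.23646461,  1.45489273])}
side {'fx': 461.44303326293, 'fy': 461.44303326293, 'cx': 257.90289178369295, 'cy': 195.17012796246814, 'R': array([[ 0.80802877, -0.58902057, -0.0120114 ],
       [-0.39795558, -0.53066197, -0.748351  ],
       [ 0.43442014,  0.60946915, -0.66319417]]), 't': array([-0.43991126,  0.2901114 ,  1.32853521])}
wrist {'fx': 286.1527129645406, 'fy': 286.1527129645406, 'cx': 251.07468600664834, 'cy': 194.01666823686918, 'R': array([[ 3.03707970e-01,  9.52764913e-01, -6.99267107e-04],
       [ 9.06925711e-01, -2.88870977e-01,  3.06658302e-01],
       [ 2.91971273e-01, -9.37687540e-02, -9.51819414e-01]]), 't': array([-0.62489345, -0.03805932,  0.37838131])}
```

View pics/scene0.png

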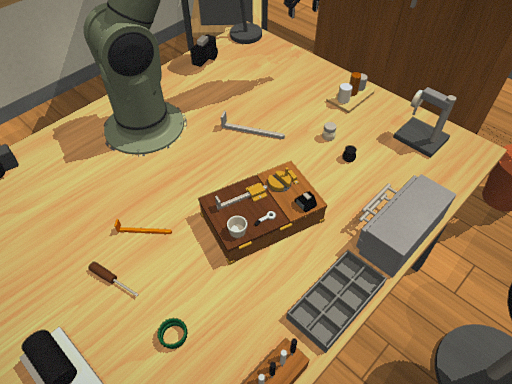

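View pics/side0.png

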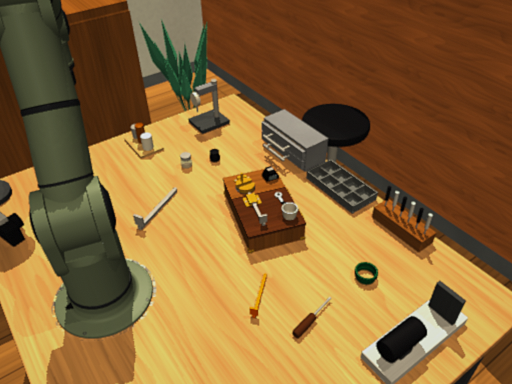

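View pics/wrist0.png

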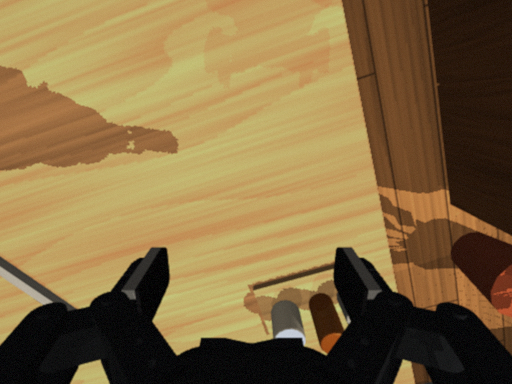

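```bash
python3 - <<'E'
import cv2
a=cv2.imread('pics/scene0.png')[155:265,190:335];cv2.imwrite('pics/scene0c.png',cv2.resize(a,None,fx=5,fy=5,interpolation=cv2.INTER_CUBIC))
a=cv2.imread('pics/side0.png')[155:255,210:315];cv2.imwrite('pics/side0c.png',cv2.resize(a,None,fx=6,fy=6,interpolation=cv2.INTER_CUBIC))
E
```

```text
(no output)
```

View pics/scene0c.png

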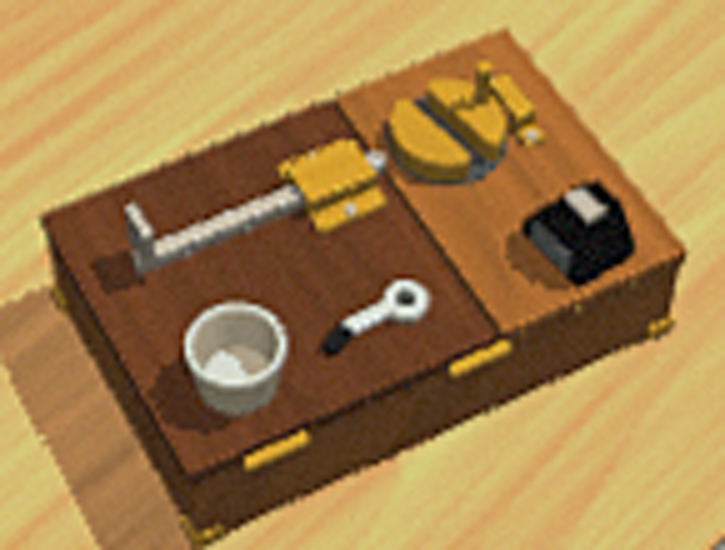

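View pics/side0c.png

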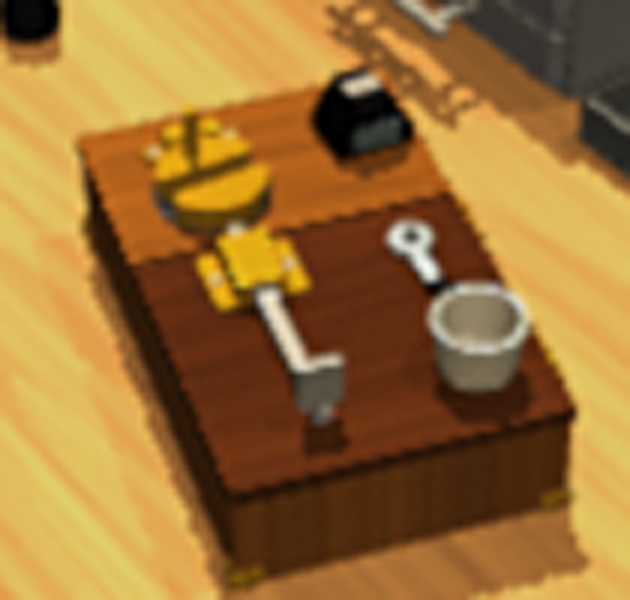

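```bash
cat > h.py <<'E'
import numpy as np,cv2
from scipy.optimize import least_squares
from workcell import bot
def proj(c,X):
    P=np.atleast_2d(X)@np.array(c['R']).T+c['t']
    return np.c_[c['fx']*P[:,0]/P[:,2]+c['cx'],c['fy']*P[:,1]/P[:,2]+c['cy']]
def W(p,L):  # chest pose p=(x,y,yaw,h)
    L=np.atleast_2d(np.array(L,float));c,s=np.cos(p[2]),np.sin(p[2])
    return np.c_[p[0]+c*L[:,0]-s*L[:,1],p[1]+s*L[:,0]+c*L[:,1],L[:,2]]
E
python3 - <<'E'
from h import *
S=bot.camera_model('scene');D=bot.camera_model('side')
so=lambda u,v:(190+(u+.5)/5-.5,155+(v+.5)/5-.5); do=lambda u,v:(210+(u+.5)/6-.5,155+(v+.5)/6-.5)
sp=np.array([so(43,215),so(507,32),so(685,258),so(192,475),so(205,548)]);sl=[(-1,-1,1),(-1,1,1),(1,1,1),(1,-1,1),(1,-1,0)]
dp=np.array([do(80,143),do(235,495),do(573,408),do(230,583)]);dl=[(-1,1,1),(-1,-1,1),(1,-1,1),(-1,-1,0)]
def pts(p,l): return W(p,[(a*.095,b*.15,c*p[3]) for a,b,c in l])
def r(p): return np.r_[(proj(S,pts(p,sl))-sp).ravel(),(proj(D,pts(p,dl))-dp).ravel()]
f=least_squares(r,[.55,.1,0.3,.075]);print(f.x,r(f.x).round(1))
f2=least_squares(lambda p:r(np.r_[p,.075]),f.x[:3]);print(f2.x)
p=np.r_[f2.x,.075]
# per-camera
for c,pp,l in((S,sp,sl),(D,dp,dl)):
    print(least_squares(lambda q:(proj(c,pts(np.r_[q,.075],l))-pp).ravel(),f2.x[:3]).x)
print('R',np.linalg.norm(p[:2]))
for n,L in dict(guide=(-.035,-.02,.075),axis=(-.035,.075,.075),keeper=(-.035,.117,.08),nose=(-.035,.035,.08),tab=(-.035,-.116,.1)).items(): print(n,W(p,L).round(4),np.linalg.norm(W(p,L)[0,:2]).round(3),proj(S,W(p,L)).round(1),proj(D,W(p,L)).round(1))
# pin guess over angle
for a in np.arange(-.5,3.7,.3):
    L=[(-.035+.025*np.cos(a),.075+.025*np.sin(a),.119)]
    u=proj(S,W(p,L))[0];v=proj(D,W(p,L))[0]
    print(a.round(2),((u-[190,155])*5).round(0),((v-[210,155])*6).round(0))
E
```

```text
[ 5.62682536e-01  4.51473293e-04 -3.15075031e-01  6.89123570e-02] [ 0.3  0.2  0.6 -0.4  1.3 -0.9  0.2  0.4 -0.9 -0.4 -0.2 -0.3 -0.8  0.6
  1.   0.8  0.6  1.1]
[ 0.56347079 -0.00182226 -0.31725047]
[ 0.56485844 -0.00293753 -0.31491791]
[ 0.56144182 -0.00060302 -0.31520604]
R 0.5634737366382709
guide [[ 0.524  -0.0099  0.075 ]] 0.524 [[249.8 194.7]] [[254.3 204.6]]
axis [[0.5536 0.0804 0.075 ]] 0.559 [[279.7 182.4]] [[245.9 186.6]]
keeper [[0.5667 0.1203 0.08  ]] 0.579 [[292.6 175.9]] [[242.3 178.1]]
nose [[0.5411 0.0423 0.08  ]] 0.543 [[267.3 186.3]] [[249.3 192.9]]
tab [[ 0.494  -0.1011  0.1   ]] 0.504 [[217.5 201.9]] [[263.7 218.8]]
-0.5 [453. 119.] [257. 135.]
-0.2 [467. 117.] [258. 126.]
0.1 [479. 113.] [254. 118.]
0.4 [489. 106.] [247. 111.]
0.7 [495.  97.] [237. 106.]
1.0 [497.  87.] [225. 102.]
1.3 [496.  77.] [212. 102.]
1.6 [490.  68.] [199. 103.]
1.9 [482.  60.] [187. 107.]
2.2 [470.  54.] [177. 113.]
2.5 [457.  51.] [171. 121.]
2.8 [444.  51.] [168. 129.]
3.1 [431.  54.] [169. 138.]
3.4 [420.  60.] [174. 146.]
3.7 [412.  68.] [183. 152.]
```

```bash
python3 - <<'E'
from h import *
c=bot.camera_model('wrist');R=np.array(c['R']);s=bot.observe()
C=-R.T@c['t'];print('cam',C,'off',C-s['position'],'dir',R[2])
t=C+R[2]*(.1-C[2])/R[2][2];print('centre hits z=.1 at',t-s['position'])
from scipy.spatial.transform import Rotation as Ro
print(Ro.from_euler('xyz',s['tool_rot']).as_matrix().T@(C-s['position']))
# fingertip in wrist image
for z in(.054,.073):
  M=Ro.from_euler('xyz',s['tool_rot']).as_matrix();print(proj(c,s['position']+M@[0,0,z]))
E
```

```text
cam [0.11383336 0.61988822 0.37146311] off [-0.07609254  0.02461502  0.06799247] dir [ 0.29200564 -0.09362542 -0.95182298]
centre hits z=.1 at [ 0.00718844 -0.00208727 -0.20347064]
[ 0.07996982  0.00026498 -0.06799786]
[[250.42369002 272.78934191]]
[[250.48843593 253.31239361]]
```

```bash
python3 -m crank '{"travel":[[2.5,-4,0],[5,-8,0],[7.5,-12,0],[10,-16,0],[12.5,-20,0],[15,-24,0],[17.5,-28,0],[17.5,-28,0]],"rot":[[0,0,0],[0,0,0],[0,0,0],[0,0,0],[0,0,0],[0,0,0],[0,0,0],[0,0,0]]}' -1 40
python3 -m crank '{"travel":[[2.5,-4,0],[5,-8,0],[7.5,-12,0],[10,-16,0],[12.5,-20,0],[15,-24,0],[16.5,-26.5,0],[16.5,-26.5,0]],"rot":[[0,0,0],[0,0,0],[0,0,0],[0,0,0],[0,0,0],[0,0,0],[0,0,0],[0,0,0]]}'
python3 - <<'E'
from h import *
c=bot.camera_model('wrist');a=bot.grab_frame('wrist');s=bot.observe();print(s['clock'],s['position'],s['tool_rot'],s['force'])
import pickle;pickle.dump((c,a,s),open('w1.pkl','wb'))
cv2.imwrite('pics/w1.png',cv2.resize(a[:,:,::-1],(768,576),interpolation=cv2.INTER_CUBIC))
E
```

```text
clock: 0.95
position: [0.3679, 0.3103, 0.304]
tool_rot: [-3.14, 0.001, 2.825]
force: [-0.8, 0.7, 0.0]
grip_width: -0.0005
clock: 1.75
position: [0.5313, 0.0467, 0.3036]
tool_rot: [-3.14, 0.001, 2.828]
force: [-0.7, 0.2, -0.9]
grip_width: -0.0
1.8 [0.53039481 0.04889796 0.30351703] [-3.14088622e+00 -3.18126750e-04  2.82977427e+00] [-0.97460061  1.39003505  1.07818376]
```

View pics/w1.png

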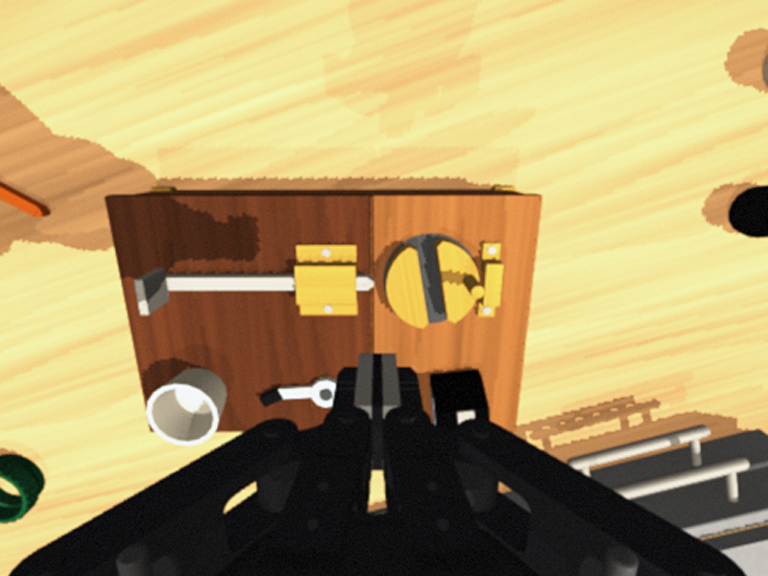

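```bash
python3 - <<'E'
from h import *
import pickle
c,a,s=pickle.load(open('w1.pkl','rb'))
wo=lambda u,v:((u+.5)/1.5-.5,(v+.5)/1.5-.5)
wp=np.array([wo(107,196),wo(541,196),wo(152,432),wo(516,431)]);wl=[(-1,-1),(-1,1),(1,-1),(1,1)]
g=lambda q:W(q,[(x*.095,y*.15,.075) for x,y in wl])
f=least_squares(lambda q:(proj(c,g(q))-wp).ravel(),[.563,-.002,-.317]);p=f.x;print(p,f.fun.round(1))
def loc(u,v,h):
    R=np.array(c['R']);C=-R.T@c['t'];x,y=wo(u,v);d=R.T@[(x-c['cx'])/c['fx'],(y-c['cy'])/c['fy'],1]
    X=C+d*(h-C[2])/d[2];e=X[:2]-p[:2];k,n=np.cos(p[2]),np.sin(p[2]);return (np.array([k*e[0]+n*e[1],-n*e[0]+k*e[1]])*1e3).round(1)
print('pin top',loc(478,292,.119),'pinbase',loc(462,287,.091))
print('slot',loc(429,236,.091),loc(435,321,.091),'nose',loc(373,284,.08),'tab rear top corners',loc(135,277,.115),loc(144,314,.115))
print('disc L,R',loc(386,280,.091),loc(481,280,.091))
cv2.imwrite('pics/w1c.png',cv2.resize(a[120:260,60:380,::-1],None,fx=2.5,fy=2.5,interpolation=cv2.INTER_CUBIC))
b=a[130:230,230:350,::-1];cv2.imwrite('pics/w1d.png',cv2.resize(b,None,fx=6,fy=6,interpolation=cv2.INTER_CUBIC))
for n in('bar','disc_pin','bar_tab','disc'):
    r=bot.silhouettes('wrist',n);print(n,[(x['conf'],x['box']) for x in r])
E
```

```text
[ 5.60833774e-01 -1.38169887e-04 -3.10757893e-01] [-2.8  0.   3.1 -0.8 -1.8  1.4  1.4  1.6]
pin top [-40.2  98.2] pinbase [-34.7  93.9]
slot [-70.   70.1] [-9.8 76.4] nose [-33.7  32.9] tab rear top corners [ -49.3 -114.7] [ -24.7 -113.3]
disc L,R [-39.9  41.9] [-39.7 106.6]
bar [(0.92, [17.5, 132.2, 32.0, 25.9]), (0.78, [170.2, 196.3, 157.4, 27.5]), (0.66, [217.5, 208.2, 295.2, 169.7])]
disc_pin [(0.81, [290.0, 189.6, 64.4, 63.0])]
bar_tab [(0.82, [170.9, 197.1, 161.8, 29.1]), (0.54, [16.4, 134.9, 32.9, 24.6])]
disc [(0.7, [288.6, 187.3, 66.5, 58.7])]
```

View pics/w1d.png

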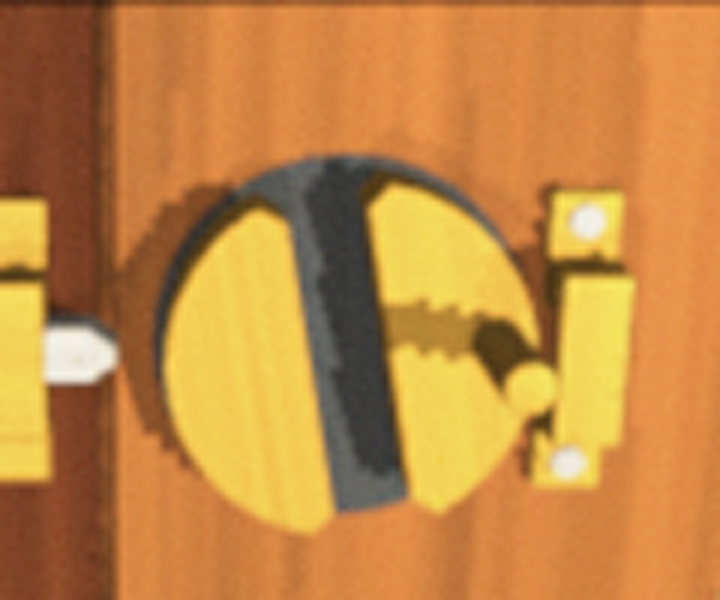

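```bash
python3 - <<'E'
from h import *
import pickle
c,a,s=pickle.load(open('w1.pkl','rb'))
R=np.array(c['R']);C=-R.T@c['t']
def ray(x,y,h):
    d=R.T@[(x-c['cx'])/c['fx'],(y-c['cy'])/c['fy'],1];return (C+d*(h-C[2])/d[2])[:2]
cr=lambda u,v,h:ray(230+(u+.5)/6-.5,130+(v+.5)/6-.5,h)
wf=lambda u,v,h:ray((u+.5)/1.5-.5,(v+.5)/1.5-.5,h)
l=cr(337,500,.091)-cr(290,225,.091);r=cr(405,490,.091)-cr(365,215,.091)
ang=lambda d:np.degrees(np.arctan2(d[1],d[0]))
e=wf(541,196,.075)-wf(107,196,.075)
print('chest y from front edge',ang(e),'slot',ang(l),ang(r))
e2=wf(516,431,.075)-wf(152,432,.075);print(ang(e2), np.linalg.norm(e),np.linalg.norm(e2))
# bar top edge line / guide
print('disc centre',(cr(163,350,.091)+cr(540,350,.091))/2,(cr(345,178,.091)+cr(345,535,.091))/2)
print('pin top',cr(530,388,.119),'nose',cr(118,355,.08))
print('tab rear top',wf(135,277,.115),wf(144,314,.115))
for v in ([.56347,-.00182,-.31725],[.5608,-.0001,-.3108]): print('pred axis',W(v,(-.035,.075,.075)),'tab-line',W(v,(-.035,-.116,.1)))
S=bot.camera_model('scene');D=bot.camera_model('side')
# pin top & tab triangulated from scene+side(+wrist)
def tri(obs):
    f=least_squares(lambda X:np.concatenate([proj(k,X)[0]-q for k,q in obs]),[.55,.05,.1]);return f.x,f.fun.round(1)
so=lambda u,v:np.array((190+(u+.5)/5-.5,155+(v+.5)/5-.5)); do=lambda u,v:np.array((210+(u+.5)/6-.5,155+(v+.5)/6-.5))
print('pin tri',tri([(S,so(485,66)),(D,do(191,113)),(c,np.array([230+530.5/6-.5,130+388.5/6-.5]))]))
print('tab top right(-x) corner',tri([(S,so(130,208)),(c,np.array([135.5/1.5-.5,277.5/1.5-.5]))]))
E
```

```text
chest y from front edge 72.03038678608037 slot -6.863706884202117 -7.487554353075171
72.25138269304651 0.2941346495137058 0.29558151134356114
disc centre [0.54688357 0.08163209] [0.54868349 0.07997707]
pin top [0.55216339 0.10523649] nose [0.53859491 0.04236939]
tab rear top [ 0.47881392 -0.09428637] [ 0.50267491 -0.10045396]
pred axis [[0.55361323 0.08035569 0.075     ]] tab-line [[ 0.49402983 -0.10111281  0.1       ]]
pred axis [[0.55041341 0.08201041 0.075     ]] tab-line [[ 0.49200171 -0.09983864  0.1       ]]
pin tri (array([0.55361793, 0.10574217, 0.11550949]), array([-0.2,  0. , -0.2,  0.2,  0.1,  0.1]))
tab top right(-x) corner (array([ 0.47954761, -0.09739214,  0.10991588]), array([-1.1, -0.3,  0.3,  0.2]))
```

View pics/w1c.png

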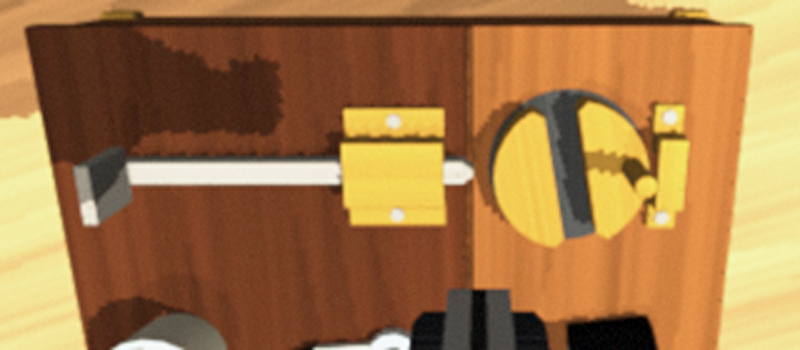

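```bash
python3 - <<'E'
from h import *
import pickle
from scipy.spatial.transform import Rotation as Ro
c,a,s=pickle.load(open('w1.pkl','rb'))
M=Ro.from_euler('xyz',s['tool_rot']).as_matrix()
for z in(.073,.054,.04):
  for x in(-.011,.011):
    print(z,x,[(((proj(c,s['position']+M@[x,y,z])-[160,200])*5)[0]).round(0) for y in(-.0145,-.0065,.0065,.0145)])
cv2.imwrite('pics/w1e.png',cv2.resize(a[200:320,160:320,::-1],None,fx=5,fy=5,interpolation=cv2.INTER_CUBIC))
E
```

```text
0.073 -0.011 [array([341., 340.]), array([412., 340.]), array([527., 339.]), array([597., 339.])]
0.073 0.011 [array([335., 162.]), array([409., 162.]), array([529., 162.]), array([603., 162.])]
0.054 -0.011 [array([326., 444.]), array([406., 444.]), array([536., 444.]), array([615., 444.])]
0.054 0.011 [array([320., 249.]), array([403., 249.]), array([539., 249.]), array([623., 249.])]
0.04 -0.011 [array([313., 540.]), array([401., 540.]), array([544., 540.]), array([632., 540.])]
0.04 0.011 [array([305., 329.]), array([398., 329.]), array([548., 329.]), array([641., 328.])]
```

View pics/w1e.png

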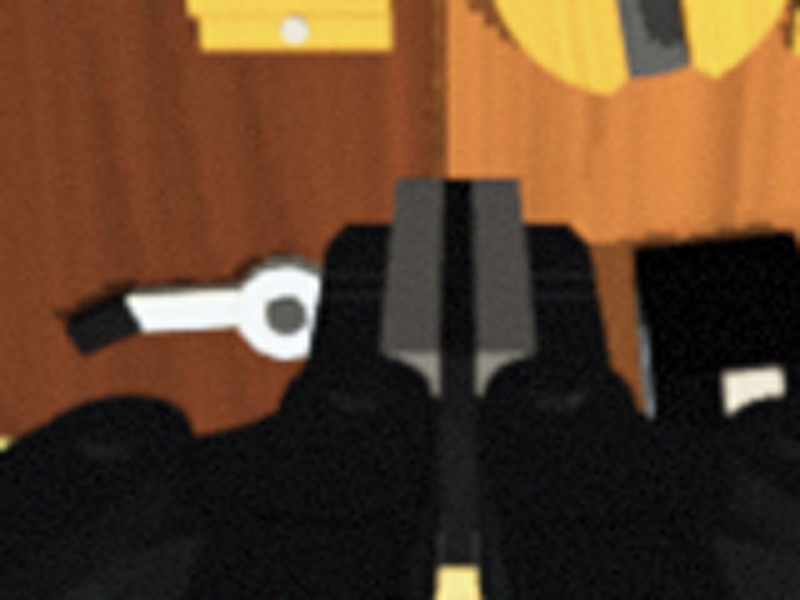

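```bash
python3 -m crank '{"travel":[[1.3,4,0],[2.6,8.2,0],[2.6,8.2,-4.5],[2.6,8.2,-9],[2.6,8.2,-12],[2.6,8.2,-13.4],[2.6,8.2,-13.4],[2.6,8.2,-13.4]],"rot":[[0,0,0],[0,0,0],[0,0,0],[0,0,0],[0,0,0],[0,0,0],[0,0,0],[0,0,0]]}'
cat > look.py <<'E'
import sys;from h import *;import pickle
n=sys.argv[1];c=bot.camera_model('wrist');a=bot.grab_frame('wrist');S=bot.grab_frame('scene');D=bot.grab_frame('side');s=bot.observe()
pickle.dump((c,a,s),open(n+'.pkl','wb'));print(s['clock'],s['position'].round(4),s['tool_rot'].round(4),s['force'].round(1))
A=cv2.resize(a[:,:,::-1],(800,600),interpolation=cv2.INTER_CUBIC)
cv2.imwrite(f'pics/{n}_w.png',A)
x=cv2.resize(S[155:265,190:335,::-1],(396,300),interpolation=cv2.INTER_CUBIC);y=cv2.resize(D[150:255,205:315,::-1],(396,378),interpolation=cv2.INTER_CUBIC)
o=np.zeros((378,800,3),np.uint8);o[:300,:396]=x;o[:,404:]=y;cv2.imwrite(f'pics/{n}_sd.png',o)
E
python3 look.py w2
```

```text
clock: 2.8
position: [0.5564, 0.1328, 0.1711]
tool_rot: [3.141, 0.001, 2.833]
force: [-0.4, -0.3, -0.1]
grip_width: 0.0
2.95 [0.5566 0.1327 0.1715] [3.1401e+00 1.9000e-03 2.8328e+00] [ 0.6  0.3 -0.3]
```

View pics/w2_w.png

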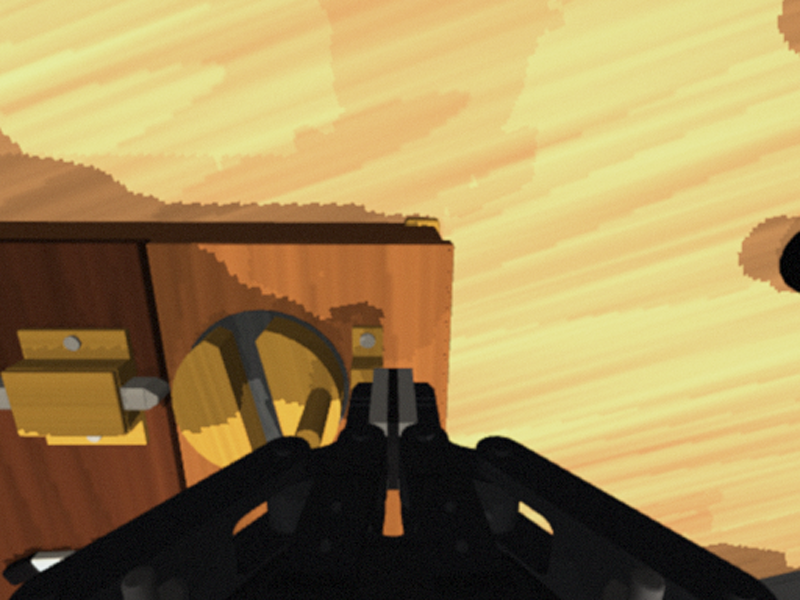

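View pics/w2_sd.png

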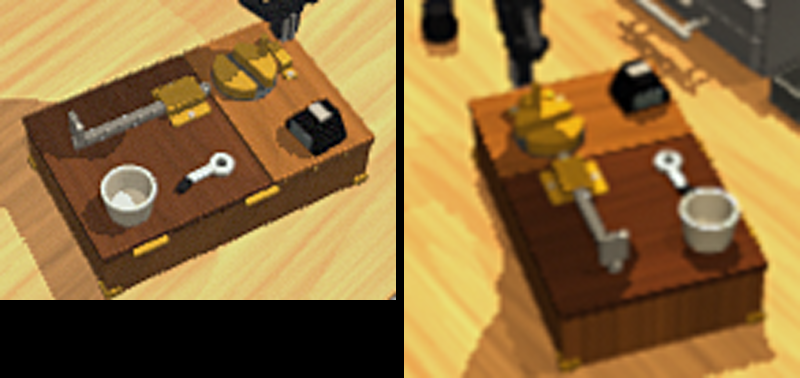

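```bash
python3 -m crank '{"travel":[[-0.23,-0.46,0],[-0.58,-0.87,0],[-1.02,-1.26,0],[-1.46,-1.64,0],[-1.77,-1.96,0],[-2.06,-2.18,0],[-2.21,-2.34,0],[-2.21,-2.34,0]],"rot":[[0,0,0],[0,0,0],[0,0,0],[0,0,0],[0,0,0],[0,0,0],[0,0,0],[0,0,0]]}'
python3 look.py w3
```

```text
clock: 3.75
position: [0.5337, 0.1088, 0.1699]
tool_rot: [-3.141, -0.0, 2.833]
force: [-0.5, 0.1, 0.4]
grip_width: -0.0002
3.9 [0.534  0.1092 0.1699] [3.1415e+00 1.0000e-04 2.8329e+00] [-0.  -1.  -0.2]
```

View pics/w3_w.png

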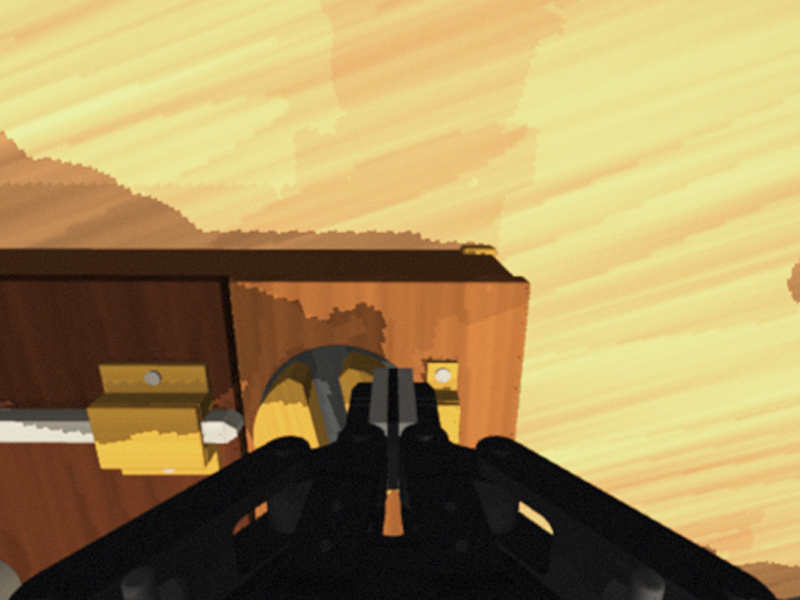

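View pics/w3_sd.png

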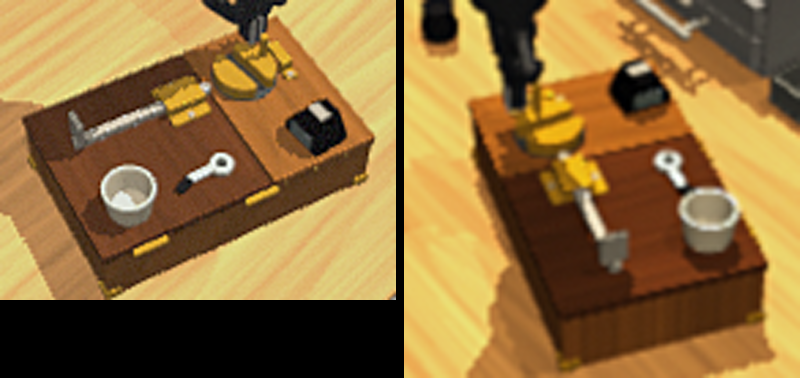

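```bash
python3 -m crank '{"travel":[[0.44,0.38,0],[0.75,0.7,0],[1.19,1.08,0],[1.63,1.47,0],[1.98,1.88,0],[2.21,2.34,0],[2.97,2.09,0],[2.97,2.09,0]],"rot":[[0,0,0],[0,0,0],[0,0,0],[0,0,0],[0,0,0],[0,0,0],[0,0,0],[0,0,0]]}'
python3 look.py w4
```

```text
clock: 4.7
position: [0.5645, 0.1295, 0.1699]
tool_rot: [-3.142, 0.001, 2.832]
force: [0.2, -0.6, -0.5]
grip_width: -0.0001
4.85 [0.5635 0.1296 0.1698] [-3.1414e+00 -2.0000e-04  2.8323e+00] [-1.2  1.2 -0.3]
```

View pics/w4_w.png

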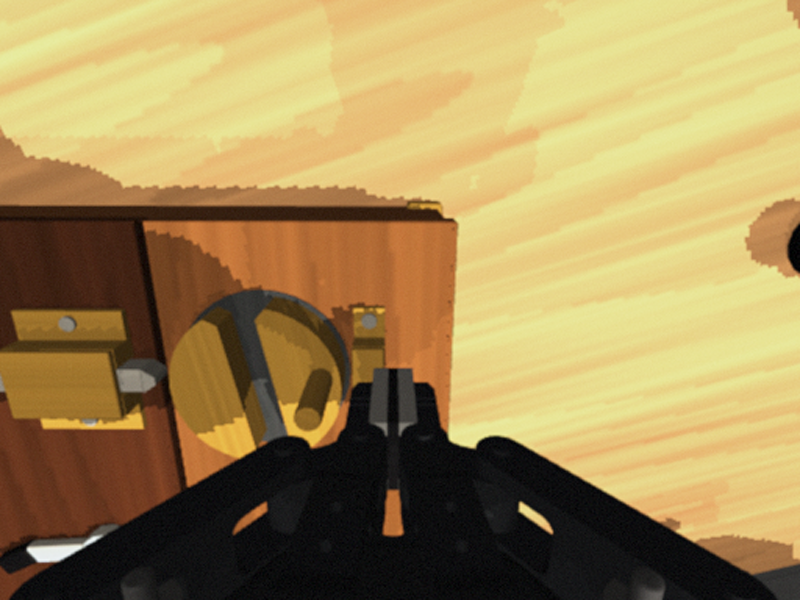

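View pics/w4_sd.png

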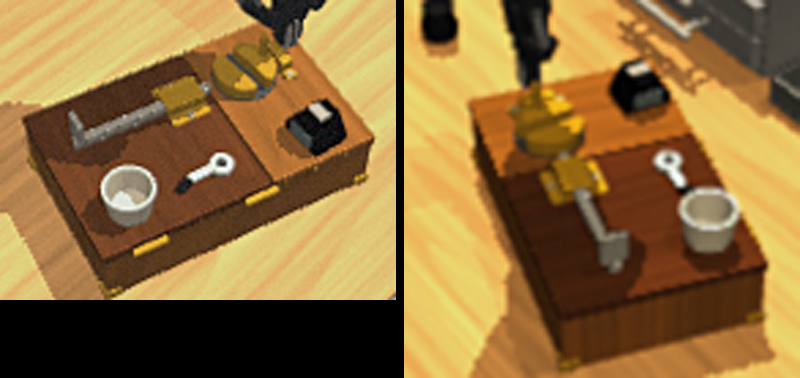

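```bash
cat > est.py <<'E'
from h import *
import pickle,sys
from scipy.spatial.transform import Rotation as Ro
AX=np.array([.5505,.081]);Q=np.radians(-18)
def L(xy):
    e=np.array(xy)-AX;return (np.array([np.cos(Q)*e[0]+np.sin(Q)*e[1],-np.sin(Q)*e[0]+np.cos(Q)*e[1]])*1e3).round(1)
def load(n):
    c,a,s=pickle.load(open(n+'.pkl','rb'));R=np.array(c['R']);C=-R.T@c['t']
    def ray(u,v,h,k=800/512):
        x,y=(u+.5)/k-.5,(v+.5)/k-.5
        d=R.T@[(x-c['cx'])/c['fx'],(y-c['cy'])/c['fy'],1];return (C+d*(h-C[2])/d[2])[:2]
    return c,a,s,ray
E
python3 - <<'E'
from est import *
c,a,s,ray=load('w4')
print('tcp',L(s['position'][:2]),'pin top',L(ray(308,413,.119)),'pin base',L(ray(322,375,.091)))
print('slot edges',[L(ray(*q,.091)) for q in((225,318),(258,430),(257,308),(300,438))])
print('disc L/R',L(ray(168,370,.091)),L(ray(348,365,.091)),'nose',L(ray(166,372,.08)))
print('chest corner',L(ray(456,222,.075)))
M=Ro.from_euler('xyz',s['tool_rot']).as_matrix()
for z in(.073,.069): print([proj(c,s['position']+M@[x,y,z])[0]*800/512 for x in(.011,) for y in(-.0065,.0065)])
E
```

```text
tcp [-2.6 50.2] pin top [-8.3 25.1] pin base [-6.8 25.1]
slot edges [array([-28.7,  -7.8]), array([16.5, -0.3]), array([-32.4,   3.7]), array([19.9, 15.5])]
disc L/R [ -8.5 -30.7] [-10.9  34.6] nose [ -2.2 -37.7]
chest corner [-60.2  73.4]
[array([372.01138784, 364.93453249]), array([409.48416957, 364.9361656 ])]
[array([371.50631304, 370.1222205 ]), array([409.92178432, 370.12366271])]
```

```bash
python3 -m crank '{"travel":[[-0.45,-0.29,0],[-0.7,-0.74,0],[-1.05,-1.15,0],[-1.68,-1.47,0],[-2.18,-1.73,0],[-2.46,-1.95,0],[-2.46,-1.95,0]],"rot":[[0,0,0],[0,0,0],[0,0,0],[0,0,0],[0,0,0],[0,0,0],[0,0,0]]}'
python3 look.py w5
```

```text
clock: 5.55
position: [0.5354, 0.1166, 0.1697]
tool_rot: [3.137, -0.008, 2.838]
force: [-24.6, 39.7, 10.9]
grip_width: 0.0
5.7 [0.5354 0.1166 0.1697] [ 3.1374 -0.0078  2.8383] [-24.9  38.   10.8]
```

View pics/w5_w.png

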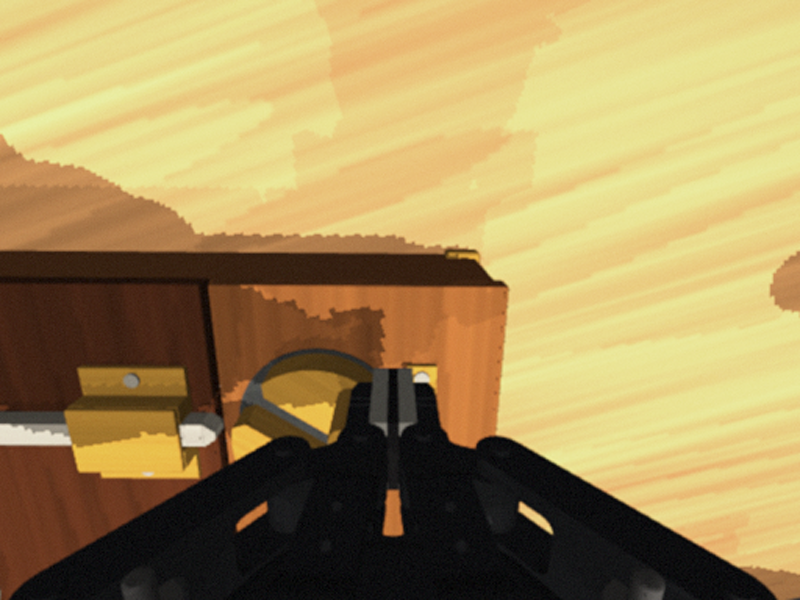

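View pics/w5_sd.png

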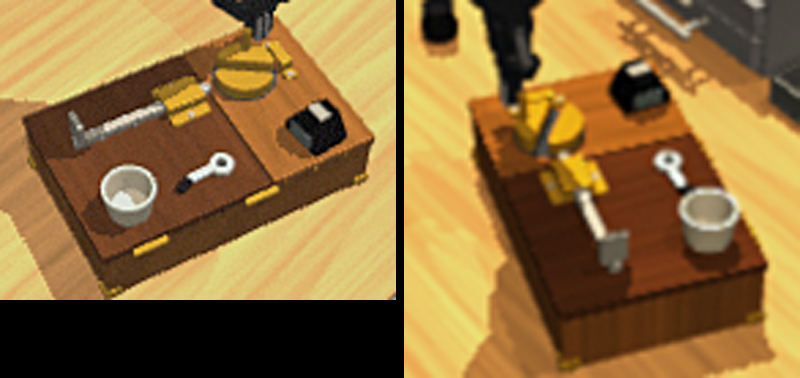

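```bash
python3 -m crank '{"travel":[[0.28,0.86,0],[0.28,0.86,0],[1.04,0.61,0],[1.04,0.61,0]],"rot":[[0,0,0],[0,0,0],[0,0,0],[0,0,0]]}'
python3 look.py w6
```

```text
clock: 6.1
position: [0.5504, 0.1151, 0.17]
tool_rot: [-3.141, 0.001, 2.831]
force: [-0.5, 0.3, -0.2]
grip_width: -0.0003
6.25 [0.5494 0.1158 0.1698] [-3.1413 -0.      2.8318] [-0.1  0.3 -0.6]
```

View pics/w6_w.png

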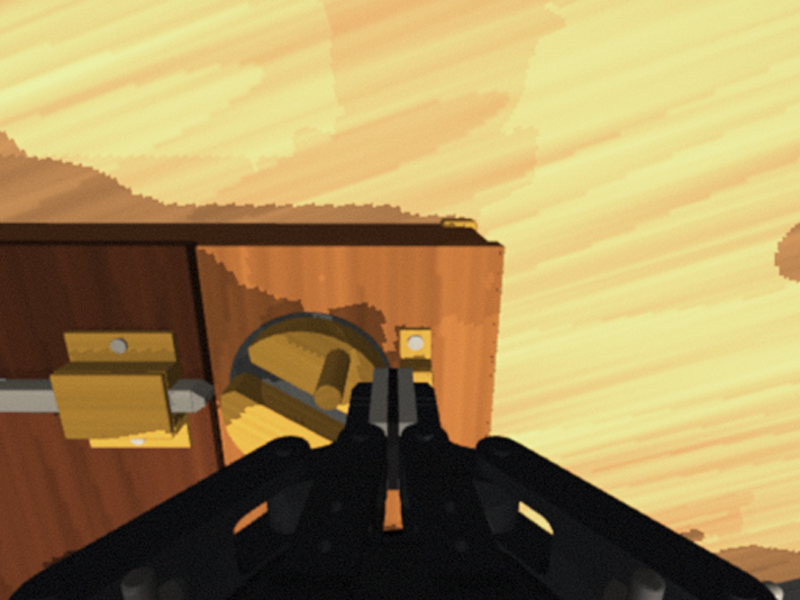

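View pics/w6_sd.png

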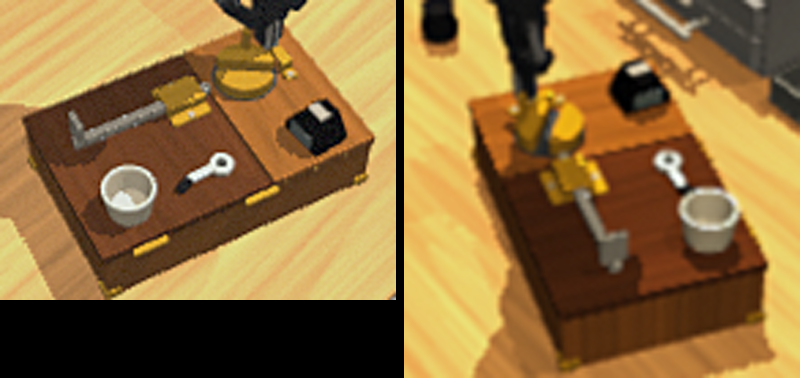

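```bash
python3 - <<'E'
from est import *
c,a,s,ray=load('w6')
print('tcp',L(s['position'][:2]),'pin top',L(ray(327,396,.119)),'finger tip front edge',L(ray(391,369,.0995)))
e=[L(ray(*q,.091)) for q in((248,345),(325,410),(230,372),(335,437))];print('slot',e)
print('nose',L(ray(212,394,.08)),'disc',L(ray(388,370,.091)),L(ray(310,313,.091)))
cv2.imwrite('pics/w6c.png',cv2.resize(a[190:300,130:300,::-1],None,fx=4.7,fy=4.7,interpolation=cv2.INTER_CUBIC))
E
```

```text
tcp [-11.8  32.8] pin top [-23.1  13. ] finger tip front edge [-22.4  32.1]
slot [array([-27.5, -18.8]), array([-1.2,  7.5]), array([-16.8, -26.4]), array([10.5, 10.8])]
nose [ -1.6 -39. ] disc [-17.9  31. ] [-39.6   3.9]
```

View pics/w6c.png

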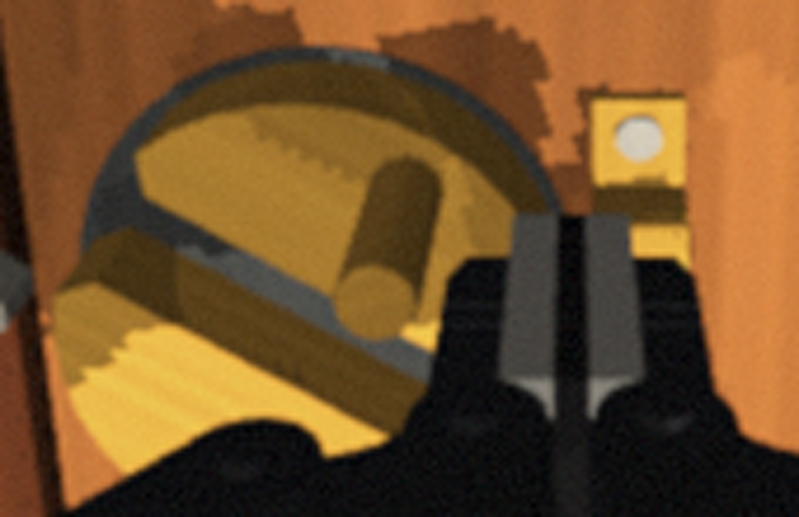

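```bash
python3 -m crank '{"travel":[[-0.57,0.19,-0.4],[-0.82,-0.26,-0.4],[-0.95,-0.64,-0.4],[-1.13,-0.89,-0.4],[-1.13,-0.89,-0.4]],"rot":[[0,0,0],[0,0,0],[0,0,0],[0,0,0],[0,0,0]]}'
python3 look.py w7
```

```text
clock: 6.75
position: [0.5376, 0.1073, 0.1659]
tool_rot: [-3.141, -0.0, 2.833]
force: [0.3, -0.2, 0.5]
grip_width: -0.0001
6.9 [0.5381 0.1074 0.1659] [-3.1414e+00  2.0000e-04  2.8326e+00] [-0.3  0.6 -0.9]
```

View pics/w7_w.png

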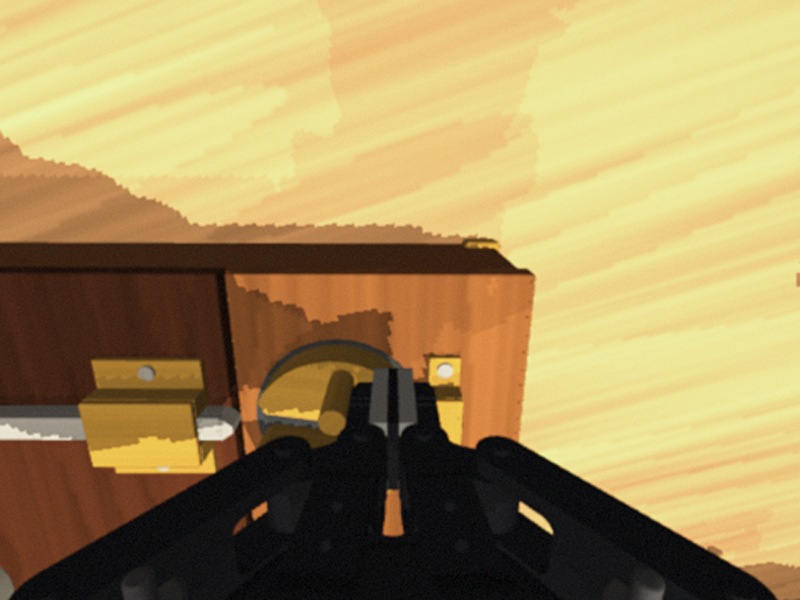

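View pics/w7_sd.png

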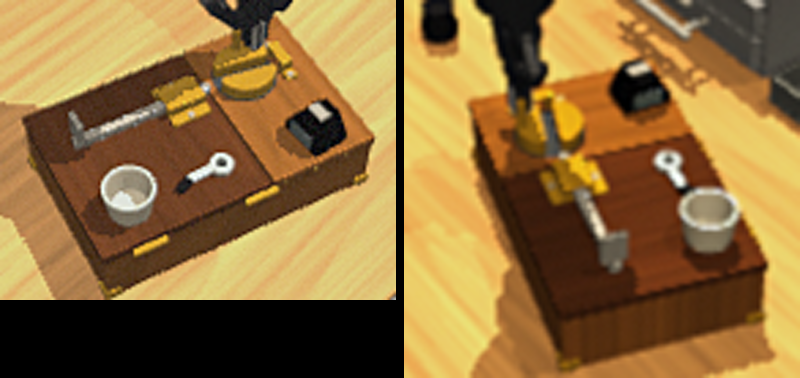

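```bash
python3 - <<'E'
from est import *
c,a,s,ray=load('w7')
print('tcp',L(s['position'][:2]),'pin top',L(ray(333,421,.119)),'disc top edge',L(ray(335,341,.091)))
cv2.imwrite('pics/w7c.png',cv2.resize(a[205:300,140:310,::-1],None,fx=4.7,fy=4.7,interpolation=cv2.INTER_CUBIC))
E
```

```text
tcp [-19.9  21.3] pin top [-26.9   3.7] disc top edge [-40.7   1.4]
```

View pics/w7c.png

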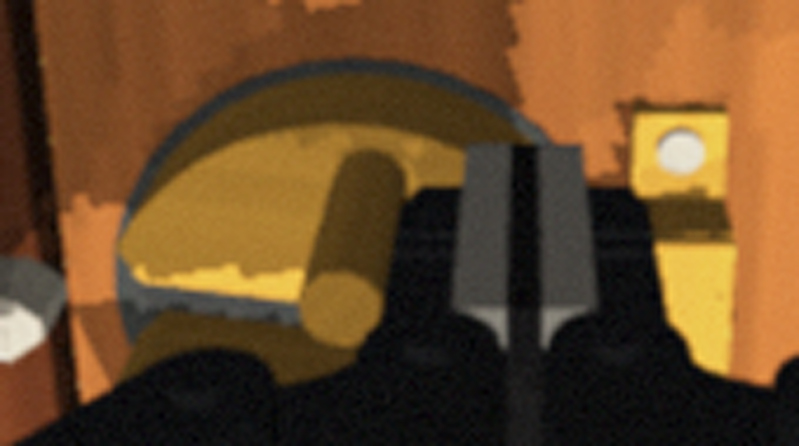

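```bash
python3 -m crank '{"travel":[[-0.06,-0.15,0],[-0.13,-0.3,0],[-0.13,-0.3,0],[-0.13,-0.3,0],[0.18,0.65,0],[0.18,0.65,4],[0.18,0.65,8],[0.18,0.65,8]],"rot":[[0,0,0],[0,0,0],[0,0,0],[0,0,0],[0,0,0],[0,0,0],[0,0,0],[0,0,0]]}'
python3 -m crank '{"travel":[[-2,-3.5,3],[-3,-5,5],[-3,-5,5],[-3,-5,5]],"rot":[[0,0,0],[0,0,0],[0,0,0],[0,0,0]]}'
python3 look.py w8
```

```text
clock: 7.7
position: [0.5418, 0.1151, 0.2504]
tool_rot: [3.138, 0.006, 2.833]
force: [1.2, -0.0, -0.1]
grip_width: 0.0002
clock: 8.1
position: [0.5101, 0.0646, 0.2962]
tool_rot: [3.141, 0.001, 2.833]
force: [-0.1, 0.5, -0.4]
grip_width: 0.0001
8.25 [0.5099 0.065  0.2951] [-3.1411e+00 -9.0000e-04  2.8339e+00] [-0.1 -0.  -0.5]
```

View pics/w8_w.png

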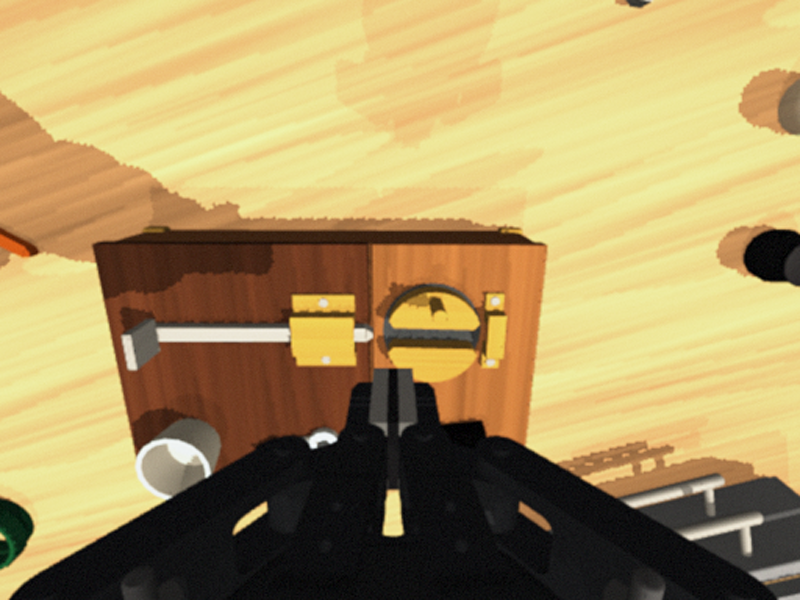

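View pics/w8_sd.png

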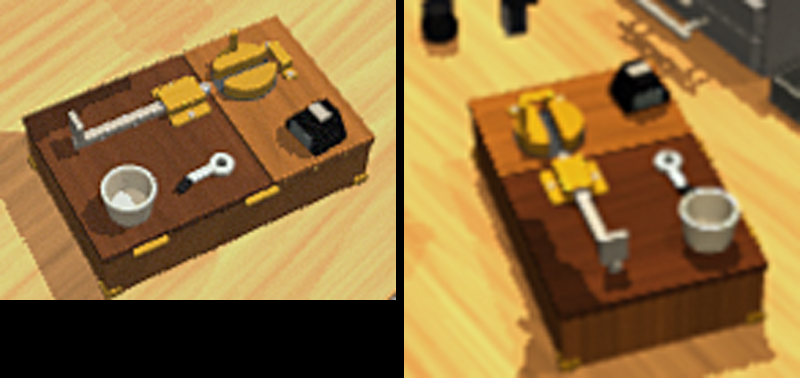

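```bash
python3 - <<'E'
from est import *
c,a,s,ray=load('w8')
cv2.imwrite('pics/w8c.png',cv2.resize(a[175:250,170:340,::-1],None,fx=4.7,fy=4.7,interpolation=cv2.INTER_CUBIC))
E
```

```text
(no output)
```

View pics/w8c.png

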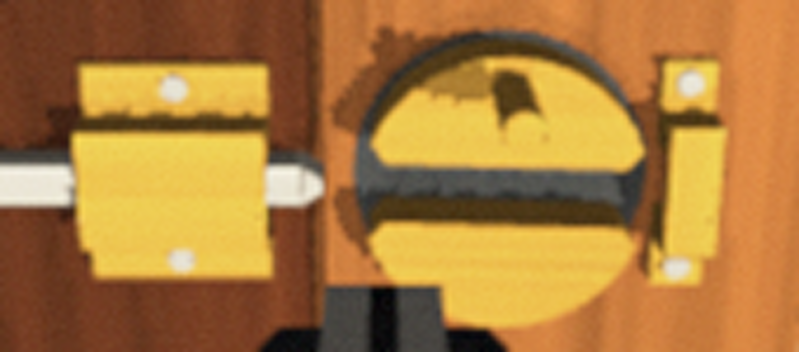

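```bash
python3 -m crank '{"travel":[[-0.7,-4.7,0],[-1.4,-9.4,0],[-2.1,-14.1,0],[-2.7,-18.7,0],[-2.7,-18.7,-4.5],[-2.7,-18.7,-8],[-2.7,-18.7,-8]],"rot":[[0,0,0],[0,0,0],[0,0,0],[0,0,0],[0,0,0],[0,0,0],[0,0,0]]}'
python3 look.py w9
```

```text
clock: 8.95
position: [0.4813, -0.1223, 0.2121]
tool_rot: [-3.14, -0.007, 2.833]
force: [0.0, 0.4, 1.3]
grip_width: 0.0
9.1 [ 0.4835 -0.1226  0.2169] [-3.1416e+00  5.0000e-04  2.8334e+00] [ 0.  -0.1  0.5]
```

View pics/w9_w.png

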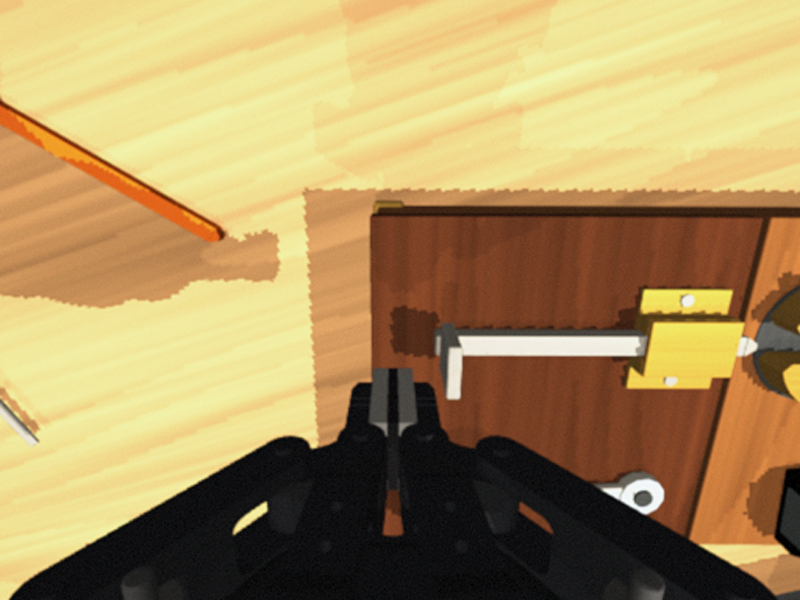

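View pics/w9_sd.png

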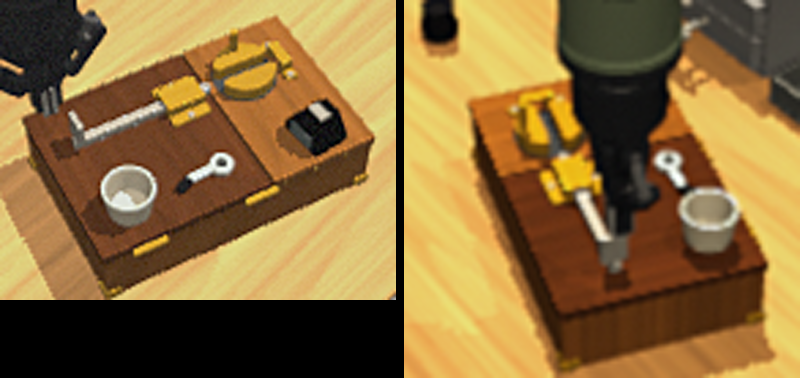

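```bash
python3 - <<'E'
from est import *
c,a,s,ray=load('w9')
print('tcp',L(s['position'][:2]),'tab top rear',L(ray(438,327,.115)),L(ray(446,397,.115)),'nose',L(ray(757,345,.08)),'guide rear',L(ray(645,388,.09)))
E
```

```text
tcp [  -0.8 -214.4] tab top rear [ -20.8 -196.7] [  10.2 -192.2] nose [  0.6 -38.1] guide rear [ 18.8 -94.5]
```

```bash
python3 -m crank '{"travel":[[0,0,-3],[0,0,-5],[0,0,-6],[0,0,-6],[0,0,-6]],"rot":[[0,0,0],[0,0,0],[0,0,0],[0,0,0],[0,0,0]]}'
python3 look.py w10
```

```text
clock: 9.6
position: [0.4835, -0.1229, 0.1571]
tool_rot: [3.141, 0.001, 2.833]
force: [0.4, 0.7, 0.7]
grip_width: -0.0001
9.75 [ 0.4834 -0.1229  0.1569] [3.1413e+00 1.6000e-03 2.8329e+00] [ 0.3 -0.4 -0. ]
```

View pics/w10_w.png

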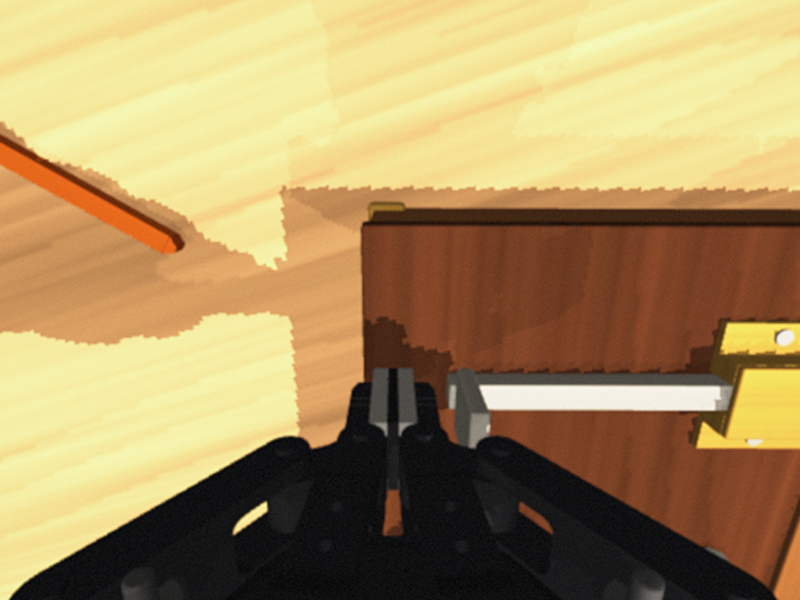

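View pics/w10_sd.png

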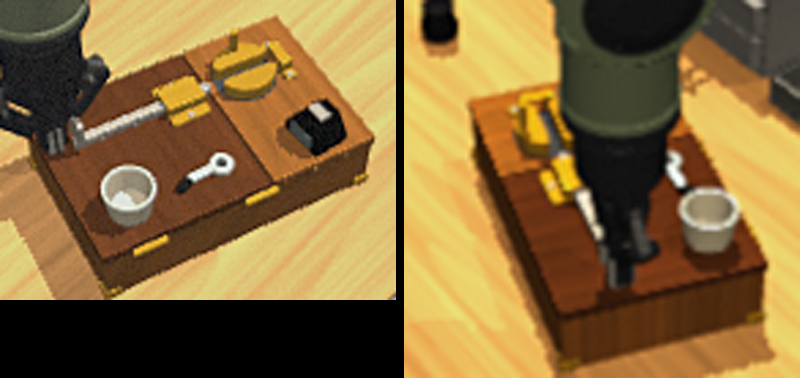

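```bash
python3 -m crank '{"travel":[[0.25,0.76,0],[0.49,1.52,0],[0.74,2.28,0],[0.99,3.04,0],[1.24,3.8,0],[1.48,4.56,0],[1.7,5.23,0],[1.7,5.23,0]],"rot":[[0,0,0],[0,0,0],[0,0,0],[0,0,0],[0,0,0],[0,0,0],[0,0,0],[0,0,0]]}'
python3 look.py w11
```

```text
clock: 10.55
position: [0.5002, -0.0693, 0.1558]
tool_rot: [3.141, -0.0, 2.834]
force: [-0.4, 0.5, -0.5]
grip_width: -0.0002
10.7 [ 0.4998 -0.0706  0.1558] [-3.1415e+00 -2.0000e-04  2.8327e+00] [-0.2  0.   1.1]
```

View pics/w11_w.png

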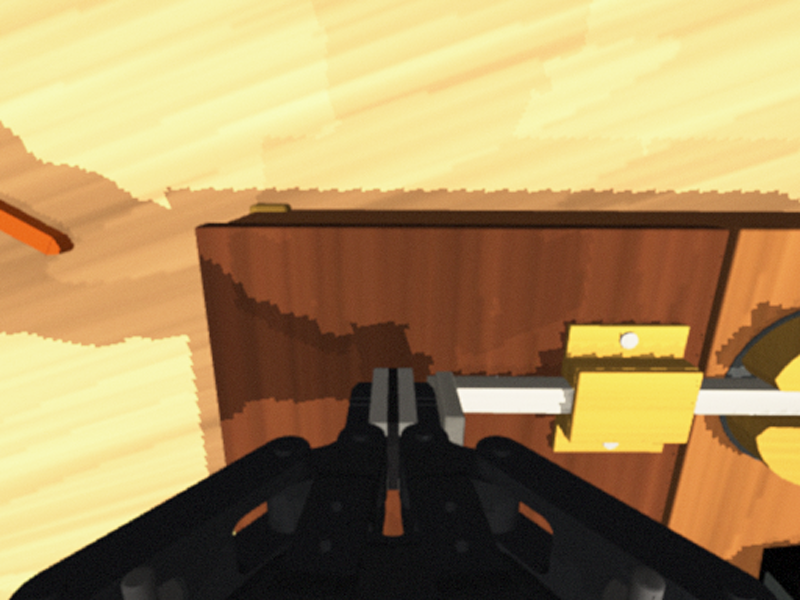

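View pics/w11_sd.png

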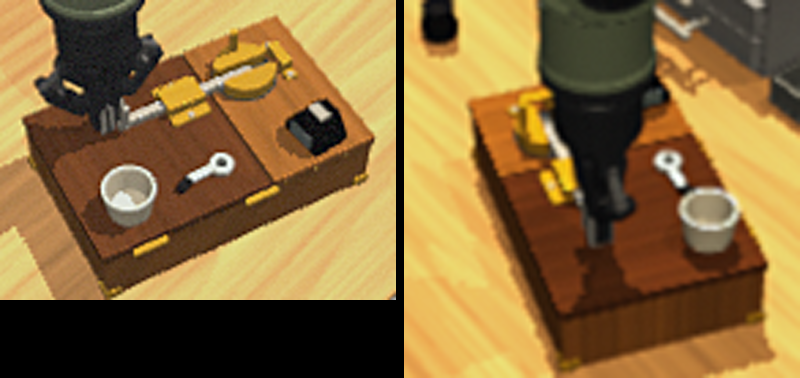

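```bash
python3 -m crank '{"travel":[[0.2,0.61,0],[0.4,1.22,0],[0.6,1.83,0],[0.8,2.44,0],[1.0,3.05,0],[1.17,3.61,0],[1.17,3.61,0]],"rot":[[0,0,0],[0,0,0],[0,0,0],[0,0,0],[0,0,0],[0,0,0],[0,0,0]]}'
python3 look.py w12
```

```text
clock: 11.4
position: [0.5118, -0.0335, 0.1559]
tool_rot: [3.141, 0.0, 2.834]
force: [0.3, -0.0, -0.4]
grip_width: 0.0001
11.55 [ 0.5115 -0.0346  0.1559] [-3.1415  0.      2.8327] [-0.4  0.1 -0.3]
```

View pics/w12_w.png

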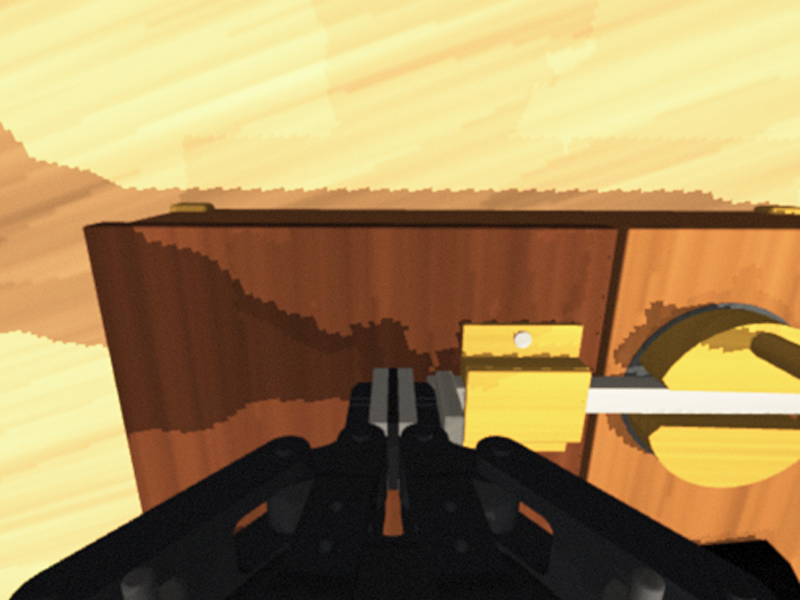

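View pics/w12_sd.png

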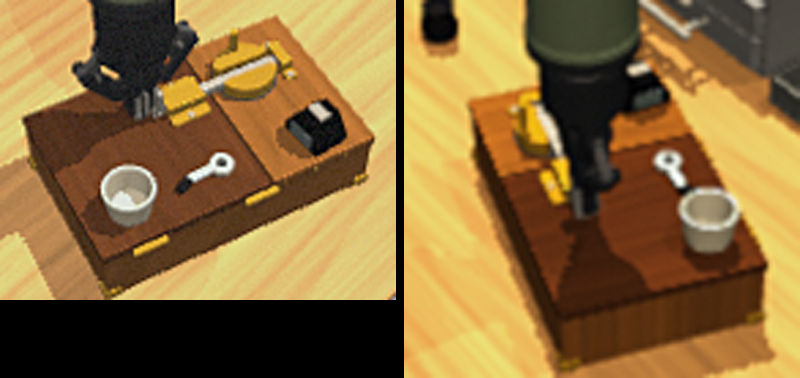

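```bash
python3 -m crank '{"travel":[[0.03,0.1,0],[0.06,0.19,0],[0.09,0.29,0],[0.12,0.38,0],[0.12,0.38,0]],"rot":[[0,0,0],[0,0,0],[0,0,0],[0,0,0],[0,0,0]]}'
python3 -m crank '{"travel":[[0.03,0.1,0],[0.06,0.19,0],[0.06,0.19,0]],"rot":[[0,0,0],[0,0,0],[0,0,0]]}'
python3 look.py w13
```

```text
clock: 12.05
position: [0.5128, -0.0306, 0.1559]
tool_rot: [3.142, 0.0, 2.833]
force: [0.5, 0.1, 0.7]
grip_width: -0.0002
clock: 12.35
position: [0.5134, -0.0287, 0.1559]
tool_rot: [-3.142, 0.0, 2.833]
force: [-0.9, -1.4, 0.3]
grip_width: 0.0003
12.5 [ 0.5134 -0.0287  0.1559] [3.1415 0.     2.8328] [-0.1 -1.3  0.6]
```

View pics/w13_w.png

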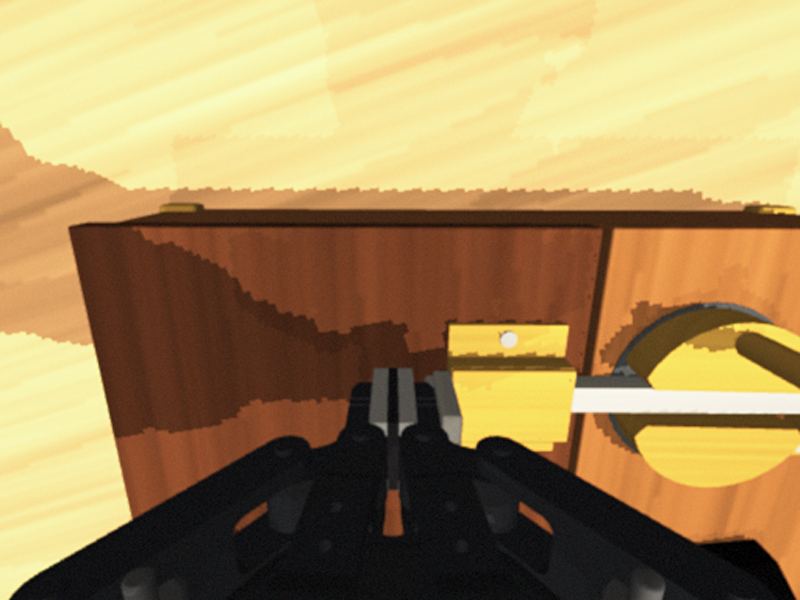

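Nearly there: the tab (around 447,405) is at or within about 1 mm of the guide (450,400). I'll creep on until the force rises.

```bash
for i in 1 2; do python3 -m crank '{"travel":[[0.02,0.05,0],[0.03,0.1,0],[0.03,0.1,0]],"rot":[[0,0,0],[0,0,0],[0,0,0]]}'; done
```

```text
clock: 12.8
position: [0.5135, -0.0285, 0.1559]
tool_rot: [-3.141, -0.0, 2.832]
force: [-2.9, -6.7, 1.7]
grip_width: 0.0
clock: 13.1
position: [0.5135, -0.0283, 0.1559]
tool_rot: [-3.14, -0.0, 2.831]
force: [-3.3, -11.5, 4.4]
grip_width: -0.0002
```

```bash
python3 -m crank '{"travel":[[-0.3,-1,0],[-0.9,-2.9,0],[-0.9,-2.9,0],[-0.9,-2.9,4],[-0.9,-2.9,8],[-0.9,-2.9,12],[-1.5,1,14],[-1.5,1,14]],"rot":[[0,0,0],[0,0,0],[0,0,0],[0,0,0],[0,0,0],[0,0,0],[0,0,0],[0,0,0]]}'
python3 -m crank '{"travel":[[-0.5,4,0],[-0.5,7,0],[-0.5,7,0],[-0.5,7,0]],"rot":[[0,0,0],[0,0,0],[0,0,0],[0,0,0]]}'
python3 look.py w14
python3 - <<'E'
from est import *
c,a,s,ray=load('w14')
cv2.imwrite('pics/w14c.png',cv2.resize(a[150:270,150:390,::-1],None,fx=3.3,fy=3.3,interpolation=cv2.INTER_CUBIC))
E
```

```text
clock: 13.9
position: [0.4995, -0.0127, 0.2985]
tool_rot: [3.138, 0.003, 2.837]
force: [-0.3, -1.0, -0.9]
grip_width: 0.0003
clock: 14.3
position: [0.4938, 0.0535, 0.2956]
tool_rot: [-3.141, -0.0, 2.834]
force: [0.6, -0.6, 0.1]
grip_width: 0.0
14.45 [0.494  0.0522 0.2958] [-3.1413 -0.      2.8315] [-0.9 -0.1 -0.8]
```

View pics/w14_w.png

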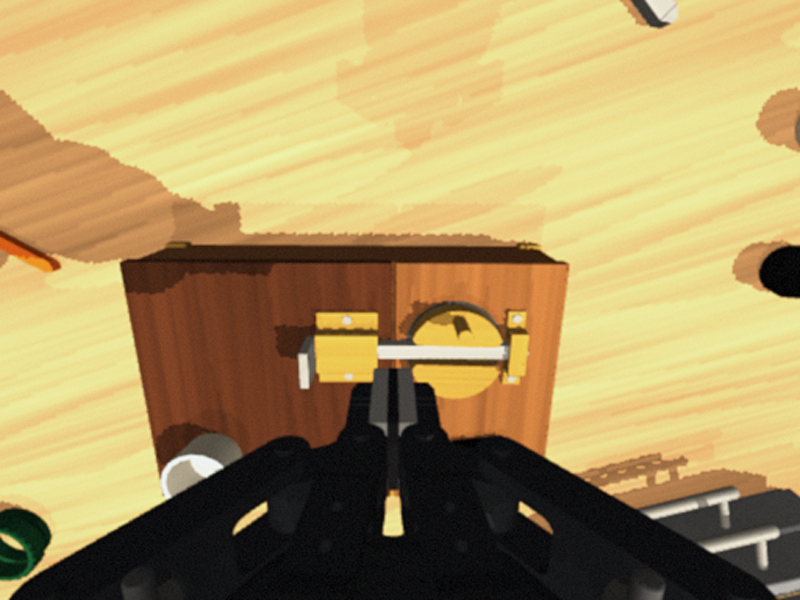

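View pics/w14c.png

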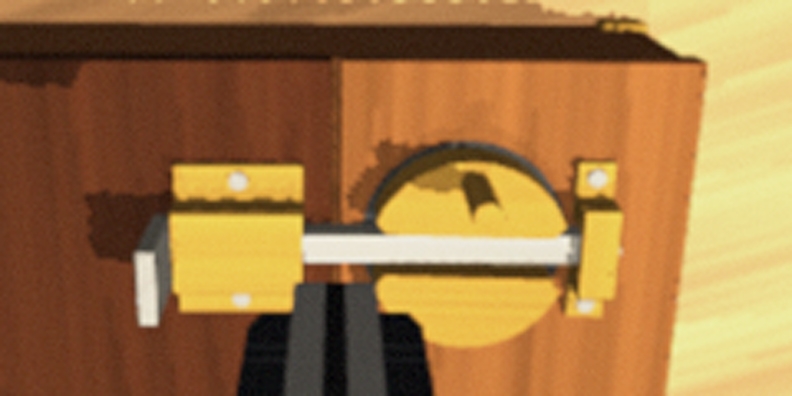

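View pics/w14_sd.png

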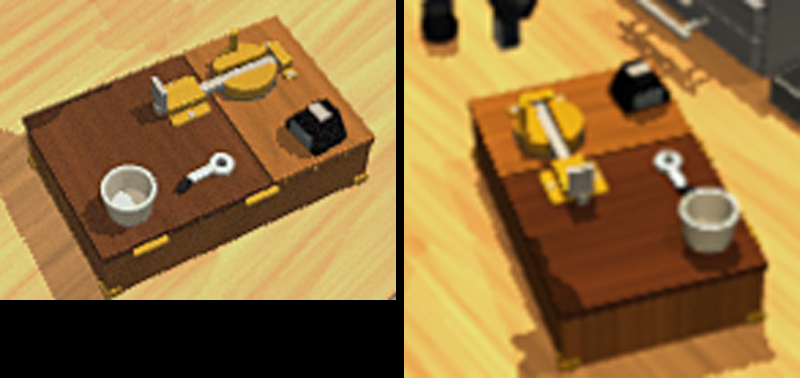

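```bash
python3 -c "
from workcell import bot
print(bot.job_done())"
```

```text
the job is handed in; nothing more can be done
None
```

The parts chest is bolted and the job is handed in. I turned the disc by its pin until the slot lined up (about 3.14 rad), then pushed the bar by its tab through the slot and keeper until it stopped.

**Mishaps while turning the disc:**
- My first push slid past the pin without turning the disc.
- The second push turned the disc most of the way, then jammed on a corner of the finger at about 46 N at the wrist. That was finger against pin, and it is below the 120 N wrist limit. If it counted as the gripper body pressing, it would exceed the 40 N limit.
- I backed off, re-aimed and finished the turn with almost no force.

**Last checks:**
- Before I pushed the bar, the slot looked within about 1° of the bar's line.
- The bar stopped moving as the push force rose to about 12 N.
- The final pictures show the tab against the guide and the nose just out of the keeper.
- The cup, lever and prism housing on the chest stand where they were. I did not recheck every item on the desk.
- The gripper is about 13 cm above the chest top with only noise on the force reading, at about 14.5 s on the clock.

My camera measurements of the chest disagreed with each other by up to about 3 mm, so I set the final positions by looking and by contact force.

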